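# Clip a culture tube onto the shaker and tug-test it

## Task

Take the orange-capped tube out of the white rack and press it straight down into the empty yellow clip socket on the shaker until it snaps fully home, pressing no harder than 25 N. Then, still holding the tube, pull it straight up with slowly rising force to about 14 N (at least 10 N, never more than 20 N) to prove the clip holds, ease off and let go, leaving the tube upright and home in the socket and everything else where it was.

Things in the scene. Friction and masses are not known exactly. Their poses are not given: they have to be found in the camera images.
- tube_cap (a point): Centre of the orange screw cap (30 mm diameter, 28 mm tall, the place to grip) of the tube to be clipped on. The tube is rigid, 113 mm tall, about 100 g: grey foot, green glass 25 mm in diameter and 36 mm long, then the cap on top. z points up along the tube. It starts upright in one of the three rack pockets
- tube_foot (a point): Centre of the tube's underside, 99 mm below the cap's centre; z up along the tube. The foot widens as a cone from 17 to 28 mm diameter over the lowest 10 mm, is 28 mm wide up to 13 mm, then a groove 20 mm wide up to 29 mm, then a sleeve 28 mm wide up to 49 mm
- rack: White foam tube rack, fixed, 64 x 196 x 40 mm (x, y, z), origin at the centre of its underside. Three pockets 30 mm wide and 30 mm deep lie 64 mm apart along its y axis, the middle one at its centre. The orange tube and two others stand in them in any order
- holder_mouth (a point): Centre of the mouth of the empty yellow clip socket on the shaker deck; z up. The bore is 30 mm wide with a 2 mm chamfer and 32 mm deep, so the tube's underside is 32 mm below the mouth when home. Inside, two sprung steel latches meet the tube's cone one after the other, 12 to 19 mm below the mouth, and snap into its groove; press on until it stands firm on the floor
- holder: The yellow clip socket, a 56 x 56 x 36 mm block, origin at the centre of its underside, latches on its x axis. Snapping in takes about 3 to 10 N. The lower latch is set at a height not known beforehand, so a tube that is home can be lifted 0.5 to 8 mm before it takes the pull. The block sits on a stiff rubber mount that yields 1 to 3 mm under load: travel does not tell the force
- shaker: White low laboratory shaker, fixed, 240 x 240 mm, aluminium deck top 61 mm above the bench; origin at the centre of its underside, control panel on its -x side. The empty yellow socket is 50 mm from the centre towards -x, its mouth 105 mm above the bench. Two blue-capped tubes, fixed in black sockets at 65 mm towards +x and 75 mm to either side, reach 186 mm above the bench
- tube_b_cap (a point): Centre of the white cap of a second tube of the same shape in the rack; leave it there
- tube_c_cap (a point): Centre of the blue cap of a third tube of the same shape in the rack; leave it there
- bottle_mid (a point): Centre of an amber jar with black lid, 56 mm diameter, 110 mm tall, standing on the bench; leave it alone
- tipbox_mid (a point): Centre of a blue box of pipette tips, 85 x 120 x 49 mm, on the bench; leave it alone
Not all that is in view belongs to the job. What is shaped like the part that bears tube_cap but red or turquoise is not meant.

How it is judged (in metres and radians):
On the way, in this order (a step that is already met when the one before it is completed fails the run):
1. the orange-capped tube is pressed home in the yellow socket: its underside within 2.5 mm of the socket's floor (29.5 mm below the mouth) and within 3 mm of the socket's axis (z of tube_foot in the frame of holder_mouth below -0.0295 m and horizontal distance between tube_foot and holder_mouth below 0.003 m), for 0.2 s.
2. held by the fingers, the tube is pulled up with at least 10 N (the socket on its mount rises 1.25 mm) for 0.2 s and stays latched (z of holder_mouth in the frame of shaker above 0.10625 m and contact force between the fingers and tube above 2 N and z of tube_foot in the frame of holder_mouth below -0.0235 m and horizontal distance between tube_foot and holder_mouth below 0.003 m), for 0.2 s.
At the end, for the whole second after the job is handed in: The orange-capped tube is released and at rest in the yellow socket, its underside within 2.5 mm of the socket's floor (29.5 mm below the mouth) and within 3 mm of the socket's axis, within 7 degrees of upright (all of step 1 and angle between tube_cap's own z axis and vertical below 0.12 rad and linear speed of tube below 0.02 m/s and contact force between the fingers and tube below 0.1 N); the robot touches nothing.
It fails at once if the socket is pulled up with more than 20 N (it rises more than 2.5 mm) (z of holder_mouth in the frame of shaker above 0.1075 m).
It fails at once if the socket is pressed with more than 25 N (it sinks more than 3.1 mm) (z of holder_mouth in the frame of shaker below 0.101875 m).
It fails at once if another tube is moved more than 20 mm or tipped (distance of any of tube_b_cap, tube_c_cap from where it was at the start of the episode above 0.02 m).
It fails at once if the jar or the tip box is moved more than 20 mm (distance of any of bottle_mid, tipbox_mid from where it was at the start of the episode above 0.02 m).
It also fails if it takes over 70 s, if anything falls off the work surface, if the arm or the gripper's body presses on something with over 40 N, if the wrist force passes 120 N, or if a joint passes its speed limit or range.

## Robot

A 7-joint arm with a two-finger parallel gripper is mounted at the origin on the work surface. World frame = base frame: x ahead of the robot, y to its left, z up, the work surface at z = 0. Lengths are in mm, angles in degrees, forces in N, time in s.
With the tool pointing down it reaches from about 400 to 850 mm from the base axis. Payload 10.4 kg.
Tool frame: the origin (TCP) lies midway between the tips of the shut fingers; the grasp point (between the pads) lies tcp_to_grasp behind it (tcp_to_grasp is the distance from the TCP to the grasp point, in mm); z points along the fingers, y is the direction in which the jaws open and shut (so a half turn about z gives the same grasp; the last joint's range is limited). The gripper opens to 85 mm and grips with 20 to 120 N. Pads are 22 mm wide; open, the fingers measure 114 mm over their backs; the gripper's body (76 mm by 85 mm) begins 54 mm behind the grasp point. The pads swing forward as they close: fully open they stand 13 mm farther back than shut.
Start: joints at [71.643, 19.034, -3.707, 83.658, 1.238, 77.344, -5.071], TCP at [183.407, -597.506, 231.338] pointing down, gripper open.
Joint ranges: [-148.97, 148.97], [-28.65, 121.19], [-84.17, 76.75], [9.2, 138.47], [-72.65, 252.65], [3.7, 117.97], [-149.18, 149.18]. Speed limits (degrees/s): [127.2, 127.2, 159.86, 159.86, 180, 180, 180].

## Interface

Orientations are given as [roll, pitch, yaw] about the fixed x, y, z axes, in that order (R = Rz(yaw) Ry(pitch) Rx(roll)).
In Python, from station import * gives the robot as it stands. Calls block until the motion is done:
- move_to(position, orientation): joint-space move of the TCP to a pose.
- move_straight(position, feed=150, attitude=None): straight line of the TCP; attitude=None keeps the orientation; feed is the mean speed in mm/s.
- set_joints(angles): joint-space move.
- set_gripper(opening): opening from 0.0 (shut) to 1.0 (fully open); the grip force is fixed at half the most; returns when the fingers have stopped.
- sleep(seconds).
- solve_ik(position, orientation): joint angles nearest the present ones, or None.
- sense(): the state.
- get_image(name): name is "scene" or "top" or "wrist"; returns a dict with "pixels" (400x640x3 uint8, red, green, blue), "K" (3x3 intrinsics, pixels), "world_from_camera" (4x4, takes a point from camera to world coordinates); the wrist camera has in their place "mount" (4x4, takes a point from camera to tool coordinates, whose origin is the TCP and whose axes are the flange's). Camera axes: x right, y down, z forward; pixel columns grow to the right and rows downward; lengths in mm; the calibration is good to about 2 mm. A picture is of the moment at which its call begins: read the wrist's pose just before it. There is no depth.
A pose or a line that the arm cannot do raises PlanningError and nothing moves.
- close_job(): hands the job in, once; it reports no verdict.
Trained networks look in a picture, given as the dict that the camera call returned (one of the last four; its "shot" number tells which), for a name from the list of things; names that differ only in an ending like _2 or _b are one class to them, and where a whole thing is asked for, a point or a joint stands for the part that bears it (a point fixed in the world has none). Each returns a list of dicts, best first, with "p" (0 to 1); they miss things now and then, are a little off and sometimes report something else, mostly with a low value. They report only what shows in the picture. A call takes as long as a camera call. They do not tell look-alikes from the thing itself.
- spot_in(thing, picture): "bbox" ([left, top, right, bottom] in pixels, round what is visible of it).
- spot_point(thing, picture): "at" ([row, column] in pixels: a listed point, or the origin of a listed thing).
The state is a dict: "time": time; "joint_pos": joint angles; "dq": joint speeds; "joint_efforts": joint torques, N m; "tool_pos": TCP position; "tcp_rot": TCP orientation; "wrist_force": force on the tool from outside, world axes, zero at the start; "wrist_torque": the same for the moment, N m; "width": opening from 0.0 (shut) to 1.0 (fully open).
Only numpy, scipy, OpenCV 4.12 (cv2) and the standard library are available. Lean on these libraries where they do the work, as an engineer would, in place of code of your own. Each camera call takes 0.05 s, during which the arm holds its last target. There are 200 camera calls.

## Working session

There is one attempt and no reset: what is moved stays moved. The work goes in short steps, each a Python script; the robot and the scene stay as the last script left them, time stands still between calls to the robot, and variables do not carry over. Pictures are saved under pics/ and viewed, about 8 in all and at most 12, crops included, and the job is handed in when it is done.

```bash
mkdir -p pics; ls; python3 - <<'E'
from station import *
import cv2, numpy as np
s=sense(); print({k:np.round(v,2) for k,v in s.items()})
for n in ["scene","top"]:
    im=get_image(n); cv2.imwrite(f"pics/{n}1.png",im["pixels"][:,:,::-1])
    print(n,np.round(im["K"],1).tolist(),np.round(im["world_from_camera"],3).tolist())
    for t in ["tube_cap","tube_foot","rack","holder_mouth","holder","shaker","tube_b_cap","bottle_mid","tipbox_mid"]:
        print(t,[(np.round(d["at"]).tolist(),round(d["p"],2)) for d in spot_point(t,im)][:6])
E
```

```text
pics
{'time': np.float64(0.0), 'joint_pos': array([71.64, 19.07, -3.71, 83.71,  1.24, 77.34, -5.07]), 'dq': array([-0.03, -0.08, -0.06,  0.01,  0.  ,  0.02,  0.02]), 'joint_efforts': array([ 0.000e+00, -6.255e+01,  5.000e-02, -3.916e+01,  2.000e-02,
        1.000e-02, -0.000e+00]), 'tool_pos': array([ 183.26, -597.14,  230.5 ]), 'tcp_rot': array([-179.92,    0.  ,   17.06]), 'wrist_force': array([ 0.28,  0.5 , -0.2 ]), 'wrist_torque': array([ 0.  , -0.07, -0.04]), 'width': np.float64(1.0)}
scene [[491.6, 0.0, 313.3], [0.0, 491.6, 196.5], [0.0, 0.0, 1.0]] [[-0.55, 0.451, -0.703, 1382.069], [0.835, 0.287, -0.469, 564.784], [-0.009, -0.845, -0.534, 756.501], [0.0, 0.0, 0.0, 1.0]]
tube_cap [([210.0, 431.0], 0.88), ([264.0, 421.0], 0.79), ([231.0, 421.0], 0.72)]
tube_foot [([244.0, 424.0], 0.87), ([294.0, 414.0], 0.81), ([262.0, 419.0], 0.57), ([233.0, 425.0], 0.22)]
rack [([270.0, 420.0], 0.82), ([161.0, 260.0], 0.21)]
holder_mouth [([199.0, 277.0], 0.58)]
holder [([210.0, 278.0], 0.87)]
shaker []
tube_b_cap [([221.0, 399.0], 0.89)]
bottle_mid [([301.0, 356.0], 0.79)]
tipbox_mid [([159.0, 260.0], 0.94)]
top [[361.5, 0.0, 322.9], [0.0, 361.5, 198.5], [0.0, 0.0, 1.0]] [[0.02, -0.999, 0.041, 472.515], [-1.0, -0.02, -0.004, -11.995], [0.005, -0.041, -0.999, 1076.768], [0.0, 0.0, 0.0, 1.0]]
tube_cap [([229.0, 220.0], 0.69), ([192.0, 215.0], 0.53), ([266.0, 431.0], 0.49), ([161.0, 202.0], 0.46)]
tube_foot [([166.0, 211.0], 0.75), ([196.0, 227.0], 0.6), ([231.0, 227.0], 0.53)]
rack [([196.0, 226.0], 0.96)]
holder_mouth [([174.0, 346.0], 0.76)]
holder [([177.0, 345.0], 0.64)]
shaker [([163.0, 350.0], 0.56)]
tube_b_cap [([201.0, 237.0], 0.59)]
bottle_mid [([120.0, 238.0], 0.91)]
tipbox_mid [([267.0, 433.0], 0.84)]
```

```bash
python3 - <<'E'
import cv2,numpy as np
a=cv2.imread("pics/scene1.png");b=cv2.imread("pics/top1.png")
c=np.vstack([cv2.resize(a[120:330,180:500],(800,525))[:300*2]])
cv2.imwrite("pics/sc.png",c)
cv2.imwrite("pics/tc.png",cv2.resize(b[90:310,160:480],(800,550)))
E
```

```text
(no output)
```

View pics/sc.png

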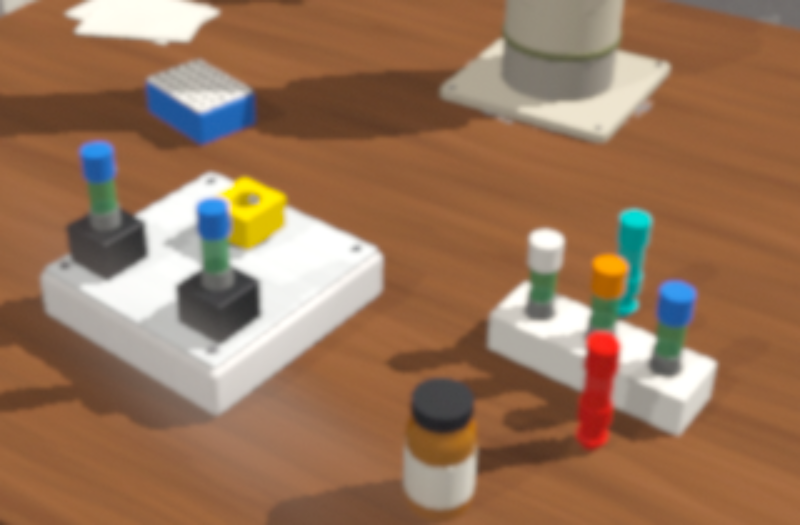

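View pics/tc.png

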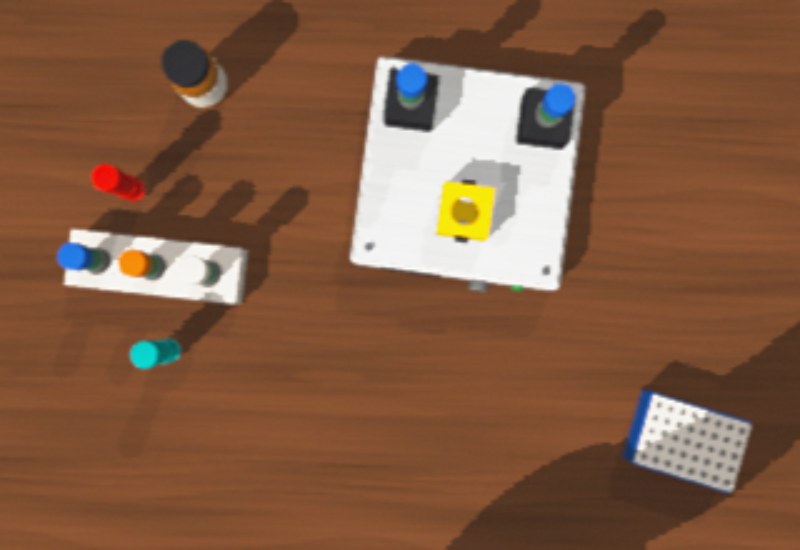

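The scene view shows the orange tube in the middle rack pocket, with white and blue tubes beside it and red and turquoise decoys outside the rack. In the top view the orange cap is at about (214,196) px and the yellow mouth at about (346,174). Next I'll get coordinates from these and look from close by.

```bash
cat > h.py <<'E'
from station import *
import numpy as np, cv2
from scipy.spatial.transform import Rotation as Ro
def ray(im,rc,z,T=None):
    T=im["world_from_camera"] if T is None else T
    d=T[:3,:3]@np.linalg.inv(im["K"])@[rc[1],rc[0],1]
    return T[:3,3]+d*(z-T[2,3])/d[2]
def wrist():
    s=sense(); im=get_image("wrist")
    T=np.eye(4); T[:3,:3]=Ro.from_euler("xyz",s["tcp_rot"],degrees=True).as_matrix(); T[:3,3]=s["tool_pos"]
    return im,T@im["mount"]
E
python3 - <<'E'
from h import *
im=get_image("top")
cap=ray(im,(195.6,214),119); m=ray(im,(174,345.6),105)
print("cap",cap,"mouth",m)
try: print("g",tcp_to_grasp)
except Exception as e: print(e)
i2=get_image("wrist"); print(np.round(i2["mount"],3).tolist(),i2["K"].tolist())
for nm,p in (("cap",cap),("m",m)):
  for y in (-95.2,84.8,-5,175,-50,40):
    q=solve_ik([p[0],p[1],230],[180,0,y]); print(nm,y,None if q is None else np.round(q))
E
```

```text
cap [513.7298435  273.19877093 119.        ] mouth [579.8109405  -75.39812123 105.        ]
g 18.700000000000003
[[0.0, -0.957, -0.291, 73.281], [1.0, 0.001, -0.0, 0.206], [0.0, -0.291, 0.957, -143.17], [0.0, 0.0, 0.0, 1.0]] [[305.66854864044103, 0.0, 322.8563946891047], [0.0, 305.66854864044103, 199.30615667175974], [0.0, 0.0, 1.0]]
cap -95.2 [ 20.  30. -71.  88.  28.  82. 123.]
cap 84.8 [ 14.  24. -60.  88.  21.  80. -53.]
cap -5 [  21.   31.  -73.   88.   29.   83. -148.]
cap 175 [ 18.  27. -67.  88.  25.  81.  35.]
cap -50 [ -88.   30.   76.   93.  -30.   80. -148.]
cap 40 [  19.   29.  -69.   88.   27.   82. -101.]
m -95.2 None
m 84.8 [ 36.  19. -41.  88.  12.  78. -11.]
m -5 [  32.   18.  -36.   89.   10.   77. -100.]
m 175 [ 40.  20. -46.  88.  14.  78.  78.]
m -50 [  29.   17.  -32.   89.    9.   77. -144.]
m 40 [ 34.  18. -38.  89.  11.  77. -55.]
```

```bash
python3 - <<'E'
from h import *
out=[]
def look(p,z,names):
    move_to([p[0],p[1],z],[180,0,84.8]); sleep(.3)
    im,T=wrist(); out.append(im["pixels"][:,:,::-1])
    print(np.round(sense()["tool_pos"],1),sense()["time"])
    for n,h in names:
        for d in spot_point(n,im)[:4]: print(n,np.round(d["at"],1),round(d["p"],2),np.round(ray(im,d["at"],h,T),1))
look([579.8,-75.4],240,[("holder_mouth",105),("holder",69)])
look([513.7,273.2],250,[("tube_cap",109),("rack",0),("tube_b_cap",109),("tube_c_cap",109)])
cv2.imwrite("pics/w1.png",np.vstack([cv2.resize(o,(480,300)) for o in out]))
for i,o in enumerate(out): cv2.imwrite(f"pics/raw{i}.png",o)
E
```

```text
[579.8 -75.6 240. ] 3.7833
holder_mouth [189.4 327. ] 0.96 [582.8 -77.1 105. ]
holder [179.3 320. ] 0.66 [576.  -75.1  69. ]
[514.  272.8 250. ] 5.5667
tube_cap [186.2 322.5] 0.78 [513.  273.2 109. ]
tube_cap [198.6 230.4] 0.74 [422.8 268.9 109. ]
tube_cap [135.1 418.8] 0.67 [605.  313.1 109. ]
rack [163.7 324.7] 0.95 [515.9 275.    0. ]
tube_b_cap [244.1 325.4] 0.68 [510.4 212.4 109. ]
tube_c_cap [113.5 325.8] 0.57 [522.1 339.7 109. ]
```

View pics/w1.png

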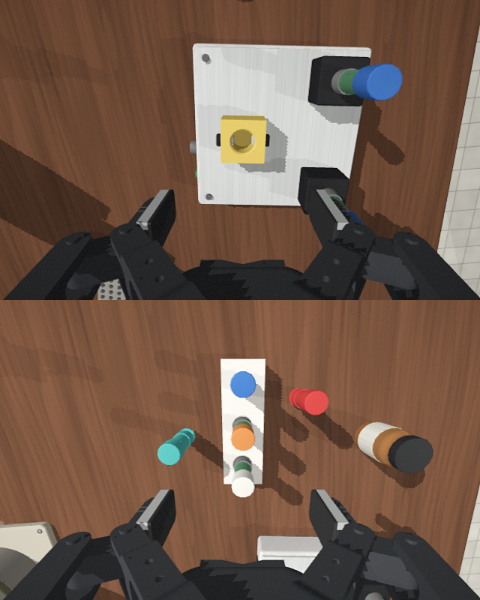

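```bash
python3 - <<'E'
import cv2,numpy as np
a=cv2.imread("pics/raw0.png")[145:235,275:375];b=cv2.imread("pics/raw1.png")[145:235,275:375]
o=cv2.imread("pics/raw1.png"); h=cv2.cvtColor(o,cv2.COLOR_BGR2HSV)
m=cv2.inRange(h,(5,130,120),(20,255,255)); m[:,:290]=0;m[:,360:]=0
n,l,s,c=cv2.connectedComponentsWithStats(m); print(s[1:],c[1:])
h=cv2.cvtColor(cv2.imread("pics/raw0.png"),cv2.COLOR_BGR2HSV)
for r in range(158,222,4): print(r,h[r,290:362:4,2],h[r,326,:])
f=lambda x:cv2.resize(x,(400,360),interpolation=cv2.INTER_NEAREST)
cv2.imwrite("pics/crop.png",np.hstack([f(a),f(b)]))
E
```

```text
[[292   0   1   1   1]
 [302   0   2   2   4]
 [307   0   1   1   1]
 ...
 [328 349   1   1   1]
 [321 350   1   1   1]
 [323 350   1   2   2]] [[292.    0. ]
 [302.5   0.5]
 [307.    0. ]
 ...
 [328.  349. ]
 [321.  350. ]
 [323.  350.5]]
158 [211 193 175 173 172 171 167 168 168 169 167 168 170 170 171 169 166 217] [ 23 148 169]
162 [211 226 230 231 230 230 231 231 231 230 230 231 231 229 231 230 234 154] [ 24 134 230]
166 [211 225 230 230 230 229 230 229 229 229 230 229 230 229 229 230 223 156] [ 24 135 229]
170 [211 226 231 230 230 230 230 230 231 230 229 230 230 230 229 229 211 156] [ 24 134 230]
174 [211 224 229 230 230 230 207 156 149 148 188 226 230 229 230 229 201 156] [ 23 153 148]
178 [ 93 216 230 229 229 177 153 151 152 151 150 146 228 230 229 230 192 153] [ 23 150 151]
182 [ 44 218 230 229 225 115 152 151 150 151 150 149 222 230 230 230 142  27] [ 23 154 151]
186 [ 39 218 230 230 190 133 151 151 151 152 150 149 197 230 230 229 142  23] [ 23 149 152]
190 [ 43 217 229 229 187 128 152 151 150 149 152 133 185 232 230 230 102  17] [ 23 156 149]
194 [ 79 214 229 230 220 116 110 131 150 150 128 206 228 229 230 229  58  64] [ 23 151 150]
198 [212 223 230 230 230 183 116 109 123 185 194 204 243 230 230 229 157 156] [ 23 146 185]
202 [224 225 230 229 230 231 198 160 166 181 207 242 231 231 230 230 156 154] [ 23 149 181]
206 [223 227 229 230 229 230 230 229 224 229 230 230 229 231 229 230 156 156] [ 24 135 229]
210 [221 226 230 230 229 230 230 230 229 229 229 230 229 230 229 231 157 156] [ 24 135 229]
214 [221 226 230 229 230 229 230 229 229 230 230 229 230 229 230 230 158 156] [ 24 134 230]
218 [221 222 212 210 209 208 214 163 143 140 143 144 148 158 161 157 142 141] [107  16 140]
```

View pics/crop.png

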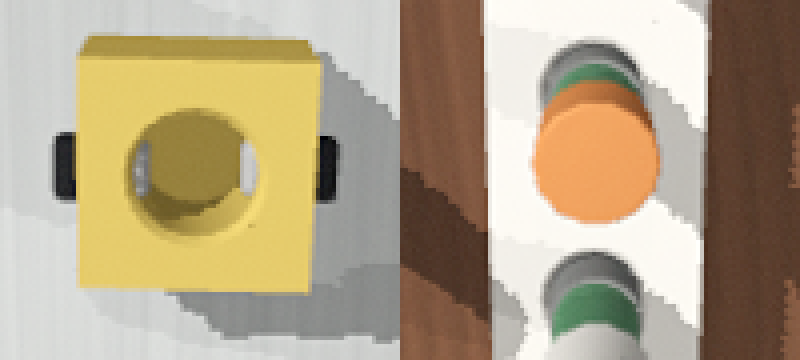

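```bash
python3 - <<'E'
from h import *
im=get_image("wrist")
def T(p):
    A=np.eye(4);A[:3,:3]=Ro.from_euler("xyz",[180,0,84.8],degrees=True).as_matrix();A[:3,3]=p;return A@im["mount"]
cap=ray(im,(185.5,324),123,T([514,272.8,250])); m=ray(im,(188.5,324.3),105,T([579.8,-75.6,240]))
print("cap",cap,"mouth",m)
g=tcp_to_grasp; R=[180,0,84.8]
print(solve_ik([cap[0],cap[1],109-g],R) is not None)
move_straight([cap[0],cap[1],150],150); 
set_gripper(.75)
move_straight([cap[0],cap[1],107-g],70); sleep(.3)
s=sense();print(np.round(s["tool_pos"],1),np.round(s["wrist_force"],1))
set_gripper(0.0); s=sense();print(s["width"],s["time"],np.round(s["tool_pos"],2),np.round(s["wrist_force"],2))
move_straight([cap[0],cap[1],107-g+80],60); sleep(.4)
s=sense();print(s["width"],s["time"],np.round(s["tool_pos"],2),np.round(s["wrist_force"],2),s["tcp_rot"])
im,TT=wrist(); cv2.imwrite("pics/held.png",im["pixels"][:,:,::-1])
for d in spot_point("tube_cap",im)[:2]: print(d)
np.save("m.npy",m); np.save("cap.npy",cap)
E
```

```text
cap [514.70926184 277.51677272 123.        ] mouth [580.37720088 -75.84209465 105.        ]
True
[514.8 277.5  88.5] [-0.9 -0.4  0.3]
0.335220781572739 8.725 [514.85 277.57  88.5 ] [-0.2  -0.85  2.25]
0.33495751631366105 10.6083 [514.71 277.47 168.25] [ 0.3   0.26 -0.43] [-1.79996733e+02  2.92510006e-03  8.47962084e+01]
{'at': [276.4, 324.5], 'p': 0.8}
{'at': [237.6, 196.6], 'p': 0.71}
```

View pics/held.png

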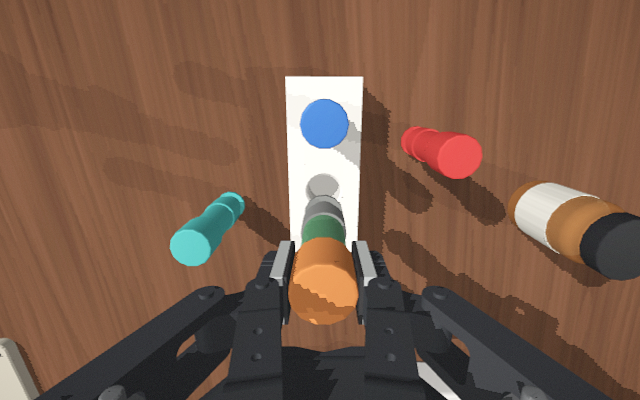

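The tube is held and upright, and the cap's front edge projects where a centred grip should put it. I'll carry it over and press with force feedback.

```bash
cat >> h.py <<'E'
def F(n=5):
    v=[]
    for _ in range(n): v.append(sense()["wrist_force"]); sleep(.01)
    return np.mean(v,0)
E
python3 - <<'E'
from h import *
m=np.load("m.npy");c=np.load("cap.npy")
move_straight([c[0],c[1],235],120)
move_straight([m[0],m[1],235],180)
move_straight([m[0],m[1],188],80); sleep(.4)
b=F(15); np.save("b.npy",b); print("base",b,sense()["tool_pos"],sense()["time"])
z=188.; 
while z>142:
    z-=1.0 if z>175 else .5
    move_straight([m[0],m[1],z],20)
    f=F(3)-b; s=sense()
    if z<184: print(z,np.round(s["tool_pos"]-[m[0],m[1],0],1),np.round(f,1),round(s["time"],2))
    if np.hypot(*f[:2])>12: print("lateral");break
    if f[2]>14.5 or (f[2]>11 and s["tool_pos"][2]<151.5): break
E
```

```text
base [ 0.06081386  0.01851075 -0.62053189] [580.39990634 -75.84539245 188.0723737 ] 14.825
183.0 [ -0.    0.  182.9] [-0.3  0.4 -0. ] 16.2
182.0 [ -0.  -0. 182.] [ 0.4 -0.3 -0.1] 16.48
181.0 [ -0.    0.  180.9] [-0.1 -0.  -0.1] 16.75
180.0 [ -0.  -0. 180.] [-0.   0.3  0.2] 17.02
179.0 [ -0.  -0. 179.] [-0.  -0.1 -0.5] 17.3
178.0 [ -0.   0. 178.] [-0.3 -0.4 -0.1] 17.57
177.0 [ -0.    0.  176.9] [-0.1 -0.2 -0.2] 17.85
176.0 [ -0.   0. 176.] [ 0.2 -0.1 -0.2] 18.12
175.0 [ -0.  -0. 175.] [-0.2 -0.  -0.6] 18.4
174.5 [ -0.    0.  174.5] [ 0.   0.1 -0.5] 18.68
174.0 [ -0.   0. 174.] [ 0.5  0.2 -0.2] 18.95
173.5 [ -0.    0.  173.4] [-0.2  0.1 -0.1] 19.23
173.0 [ -0.  -0. 173.] [-0.2 -0.2 -0.2] 19.5
172.5 [  0.    0.  172.5] [-0.6 -0.   0.2] 19.77
172.0 [ -0.  -0. 172.] [-0.8  0.1 -0.2] 20.05
171.5 [ -0.   -0.  171.5] [-0.1 -0.3  0.3] 20.32
171.0 [  0.   0. 171.] [ 0.1 -0.4 -0.1] 20.6
170.5 [1.000e-01 0.000e+00 1.706e+02] [ 0.3 -0.5  0.5] 20.88
170.0 [  0.2  -0.  170.1] [ 0.8 -0.2  1.6] 21.15
169.5 [ 1.000e-01 -0.000e+00  1.696e+02] [1.2 0.3 1.6] 21.43
169.0 [1.000e-01 0.000e+00 1.691e+02] [ 
[... 1518 characters left out ...]
] 29.12
155.0 [ 3.000e-01 -1.000e-01  1.551e+02] [ 0.5 -0.5 -0.8] 29.4
154.5 [1.000e-01 0.000e+00 1.546e+02] [ 0.   0.1 -0.3] 29.68
154.0 [ -0.  -0. 154.] [ 0.1 -0.2  0.2] 29.95
153.5 [ -0.   -0.  153.5] [-0.2 -0.1  1. ] 30.23
153.0 [ -0.  -0. 153.] [-0.2  0.   0.5] 30.5
152.5 [ -0.    0.  152.5] [-0.7 -0.6  0.2] 30.77
152.0 [ -0.  -0. 152.] [-0.2  0.3 -0.4] 31.05
151.5 [  0.   -0.  151.5] [-0.1  0.5 -0.1] 31.32
151.0 [1.000e-01 0.000e+00 1.512e+02] [-0.5  0.7  2.7] 31.6
150.5 [1.000e-01 0.000e+00 1.508e+02] [-1.6 -0.   5.5] 31.88
150.0 [  0.2   0.  150.5] [-2.   0.5  7.4] 32.15
149.5 [2.000e-01 1.000e-01 1.503e+02] [-2.7  0.2  9.8] 32.42
149.0 [3.0e-01 1.0e-01 1.5e+02] [-3.3 -0.3 11.5] 32.7
```

Both latches snapped, and the tube met the floor at TCP z of about 151.4 mm, as predicted. Now the pull test.

```bash
python3 - <<'E'
from h import *
m=np.load("m.npy");b=np.load("b.npy")
z=149.; go=lambda z,v=20: move_straight([m[0],m[1],z],v)
go(151); z=151.
while z<167:
    z+=.5 if (F(2)-b)[2]>-9 else .25
    go(z); f=F(4)-b; s=sense()
    print(z,np.round(s["tool_pos"]-[m[0],m[1],0],1),np.round(f,1),round(s["time"],2))
    if f[2]<-13.3: break
for _ in range(3): sleep(.15); print("hold",np.round(F(4)-b,1))
E
```

```text
151.5 [ 1.000e-01 -0.000e+00  1.513e+02] [ 1.2 -0.4  1.7] 33.25
152.0 [ -0.4   0.  151.7] [-0.1 -0.2 -0.2] 33.55
152.5 [ -0.    0.  152.5] [ 0.2 -0.5 -0.2] 33.85
153.0 [  0.  -0. 153.] [ 0.3 -0.  -0.1] 34.15
153.5 [  0.   -0.  153.5] [-0.5  0.3  0. ] 34.45
154.0 [  0.   0. 154.] [-0.3 -0.  -0.3] 34.75
154.5 [  0.   -0.  154.5] [-0.   0.5 -0.3] 35.05
155.0 [  0.  -0. 155.] [-0.  -0.5 -0.3] 35.35
155.5 [ -0.   -0.  155.4] [ 1.2 -0.2 -1.8] 35.65
156.0 [-1.000e-01 -0.000e+00  1.558e+02] [ 1.3  0.2 -4.3] 35.95
156.5 [-1.000e-01 -0.000e+00  1.562e+02] [ 1.6 -0.  -7.1] 36.25
157.0 [ -0.2  -0.  156.7] [  2.9   0.3 -10. ] 36.55
157.25 [ -0.2  -0.  157. ] [  2.9  -0.6 -12.6] 36.85
157.5 [ -0.2  -0.  157.2] [  2.6  -0.1 -13.8] 37.15
hold [  2.7  -0.4 -14.6]
hold [  2.2  -0.5 -14.2]
hold [  2.2  -0.3 -15. ]
```

```bash
python3 - <<'E'
from h import *
m=np.load("m.npy");b=np.load("b.npy")
go=lambda z,v=20: move_straight([m[0],m[1],z],v)
go(155,6); go(152.,10); z=152.
while z>148.5:
    z-=.25; go(z); f=F(4)-b
    if f[2]>4: break
print(z,np.round(f,1))
set_gripper(.75); sleep(.3); print("open",sense()["width"],np.round(F()-b,1))
go(230,60); 
im,T=wrist(); cv2.imwrite("pics/end.png",im["pixels"][:,:,::-1])
print([(d,np.round(ray(im,d["at"],172,T),1)) for d in spot_point("tube_cap",im)[:2]],sense()["time"])
E
```

```text
150.75 [-0.9  0.1  5. ]
open 0.7489169652973172 [ 0.3 -0.1  0.6]
[({'at': [217.0, 326.4], 'p': 0.64}, array([581.8, -76.2, 172. ]))] 42.475
```

View pics/end.png

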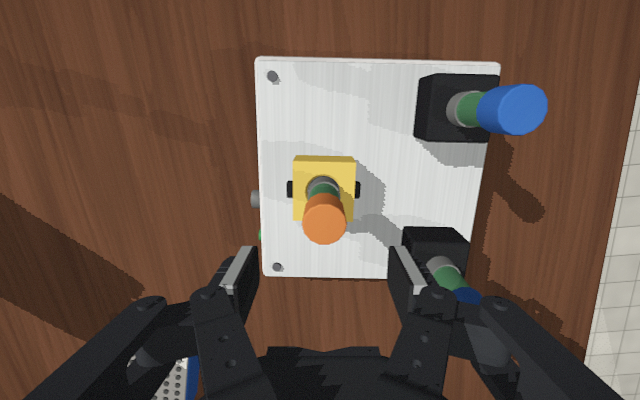

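The orange tube stands upright in the yellow socket, with its cap at about (323,223) px, and the gripper is clear of everything.

```bash
python3 -c "
from station import *
print(close_job(), sense()['time'])"
```

```text
the job is handed in; nothing more can be done
the job is handed in; nothing more can be done
```

The orange-capped tube is clipped into the yellow socket, passed the pull test and has been released. I handed the job in at about 42 s; no verdict is reported.

- **Press:** both latches snapped in, peaking at about 7 N. The tube met the floor at the predicted height (TCP z about 151.4 mm), and I stopped pressing at 11.5 N.
- **Pull:** there was about 4 mm of slack, then the force rose slowly to 14–15 N. It was held for about half a second and the clip stayed latched.
- **Release:** I eased off, set the tube back on the floor with 5 N and opened the gripper. Wrist force then returned to about zero.
- **Final check:** the last wrist picture shows the tube upright. The cap was found at (581.8, -76.2) mm, against a measured socket axis of (580.4, -75.8) mm, which is within camera error. The gripper was clear of everything.

One early disagreement: the network placed the cap about 4 mm off in y from my own measurement. I used my own, and the view of the held tube confirmed it was centred in the grip. I did not look at the rack, jar and tip box again after the job, but nothing showed unexpected contact force.

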